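# Line up the support blocks for a plate

### The job

Four identical plain steel blocks are to carry a plate: the two end ones are tacked to the bench, the two between them have been knocked out of line. Slide the two loose blocks over the bench, without picking them up, into a straight, evenly spaced row of four with the end blocks, all lying flat and parallel to one another, long sides facing.

Things in the scene. Friction and masses are not known exactly. Their poses are not given: they have to be found in the camera images.
- end_left_mid (a point): Plain milled steel block lying flat, 55 mm along its own x, 30 mm along its own y, 26 mm high; point at its centre, 13 mm above the bench. Left end of the row as the robot sees it; tacked to the bench at the foot of its short ends. Its y axis points along the row, away from the other end block, its x axis across the row, away from the robot.
- end_right_mid (a point): Plain milled steel block lying flat, 55 mm along its own x, 30 mm along its own y, 26 mm high; point at its centre, 13 mm above the bench. Right end of the row, fixed in the same way, parallel to the left end block and squarely abreast of it, 330 mm away centre to centre, so that evenly spaced blocks stand 110 mm apart centre to centre.
- block_a_mid (a point): Plain milled steel block lying flat, 55 mm along its own x, 30 mm along its own y, 26 mm high; point at its centre, 13 mm above the bench. Loose, about 0.33 kg; starts 5 to 10 cm out of line, turned up to 35 degrees. May take either inner place; the way to the nearer one is free. Other small loose things lie at least 60 mm from the inner places.
- block_b_mid (a point): Plain milled steel block lying flat, 55 mm along its own x, 30 mm along its own y, 26 mm high; point at its centre, 13 mm above the bench. Loose, about 0.33 kg; starts 5 to 10 cm out of line, turned up to 35 degrees. Same as the other loose block; they are interchangeable.
There are look-alikes about, which are no part of the job. What is shaped like the part that bears block_b_mid but turquoise is not meant.

How it is judged (in metres and radians):
At the end, for the whole second after the job is handed in: One loose block stands in each of the two inner places of the row (110 and 220 mm from the left end block), each within 15 mm along and 15 mm across the row, lying flat on the bench and parallel to the end blocks within 11 degrees (((x of block_a_mid in the frame of end_left_mid between -0.015 and 0.015 m and y of block_a_mid in the frame of end_left_mid between -0.125 and -0.095 m and x of block_b_mid in the frame of end_left_mid between -0.015 and 0.015 m and y of block_b_mid in the frame of end_left_mid between -0.235 and -0.205 m) or (x of block_b_mid in the frame of end_left_mid between -0.015 and 0.015 m and y of block_b_mid in the frame of end_left_mid between -0.125 and -0.095 m and x of block_a_mid in the frame of end_left_mid between -0.015 and 0.015 m and y of block_a_mid in the frame of end_left_mid between -0.235 and -0.205 m)) and angle between the x axis of each of block_a_mid, block_b_mid and the x axis of end_left_mid, either way round below 0.2 rad and angle between each of block_a_mid, block_b_mid's own z axis and vertical below 0.1 rad and height (world z) of each of block_a_mid, block_b_mid below 0.019 m); the robot touches nothing.
It fails at once if a loose block is picked up off the bench (its centre more than 30 mm above it) (height (world z) of any of block_a_mid, block_b_mid above 0.03 m).
It also fails if it takes over 45 s, if anything falls off the work surface, if the arm or the gripper's body presses on something with over 40 N, if the wrist force passes 120 N, or if a joint passes its speed limit or range.

### The arm

A 6-joint arm with a two-finger parallel gripper is mounted at the origin on a cart in front of the work surface, level with it; the furniture and walls round the work are solid. World frame = base frame: x ahead of the robot, y to its left, z up, the work surface at z = 0. Lengths are in m, angles in degrees, forces in N, time in s.
With the tool pointing down it reaches from about 0.325 to 0.85 m from the base axis. Payload 15.5 kg.
Tool frame: the origin (TCP) lies on the centre line of the jaws, within the pads' length; the fingertips stand 22 mm ahead of it and the grasp point (between the pads) lies 3 mm ahead of it; z points along the fingers, y is the line along which they close (so a half turn about z gives the same grasp; the last joint's range is limited). The gripper opens to 91 mm and grips with 3 to 60 N. Pads are 32 mm wide; open, the fingers measure 118 mm over their backs; the gripper's body (76 mm by 178 mm) begins 60 mm behind the grasp point.
Start: joints at [66.091, 28.281, 77.091, -0, 74.628, -5.472], TCP at [0.198, 0.593, 0.208] pointing down, gripper open.
Joint ranges: [-166.48, 166.48], [-47.26, 123.95], [12.59, 153.08], [-70.14, 250.14], [6.76, 159.57], [-176.63, 176.63]. Speed limits (degrees/s): [108.29, 108.29, 147.25, 172.46, 172.46, 172.46].

### API

Orientations are given as [roll, pitch, yaw] about the fixed x, y, z axes, in that order (R = Rz(yaw) Ry(pitch) Rx(roll)).
In Python, from bench import status, cams, order, models gives the robot as it stands.
- The arm moves only by the shell command python3 -m jog 'ROWS' [FORCE]. ROWS is JSON, a list of rows, each a list of 5 numbers: the finger opening in mm, from 0 to 91.2, then the shift along the tool's x, y, z in mm, then the turn about the tool's z in degrees. In form: [[gripper, x, y, z, turn], ...]. A call has 1 to 10 rows; each row shifts and turns the commanded pose from where the row before left it, along the tool's axes as they then stand; what a row does not reach is not made up. A row lasts 1/10 s, in which the tool goes at most 50 mm and 8.59 degrees, less where a joint would pass 70% of its speed; a pose out of reach is approached as far as the arm can. A call is refused whole if a number of a shift passes 50 or a number of a turn 8.59, either way. A call with a gripper value outside its range is refused whole. The fingers move at their own pace and stop on an object; FORCE is the grip in N (left out, the last holds). Time passes only in rows, so rows that do not move let the fingers close. It gives the time, the measured TCP pose, the force, the opening and the grip force at its end, in the units of the state.
- status.get_state(): the state, without advancing time (a new reading comes with each control period).
- cams.capture(name): name is "side" or "top" or "wrist"; returns (picture, depth): 384x512x3 uint8, red, green, blue; 384x512 float32, m along the optical axis (not along the pixel's ray), 0 where there is no reading.
- cams.calibration(name): a dict with "vfov" (degrees; the focal length in pixels is half the picture's height over the tangent of half this angle, whatever the lens; pixels are square), "cx", "cy" (the principal point, pixels), "eye" and "attitude" of the camera in the world. Camera axes: x right, y up, looking along -z (the intrinsics and any distortion apply to the point x, -y, -z); pixel columns grow to the right and rows downward; lengths in m; the calibration is good to about 2 mm. A picture is of the moment at which its call begins: read the wrist's pose just before it. calibration takes no time and is no camera call; for the wrist camera it gives the pose at the moment of the call.
- order.job_done(): hands the job in; it is judged then, once.
Trained networks look in the newest picture that a camera, given by its name, has taken for a name from the list of things; names that differ only in an ending like _2 or _b are one class to them, and where a whole thing is asked for, a point or a joint stands for the part that bears it (a point fixed in the world has none). Each returns a list of dicts, best first, with "score" (0 to 1); they miss things now and then, are a little off and sometimes report something else, mostly with a low value. They report only what shows in the picture. A call takes as long as a camera call. They do not tell look-alikes from the thing itself.
- models.outline_of(camera, thing): "pixels" (384x512 bool, what is visible of it) and "pixel" ([row, column] in pixels, amid what is visible of it).
The state is a dict: "clock": time; "joint_positions": joint angles; "dq": joint speeds; "effort": joint torques, N m; "tcp_pos": TCP position; "eef_rot": TCP orientation; "force": force on the tool from outside, world axes, zero at the start; "wrist_torque": the same for the moment, N m; "opening": finger opening in m; "grasp_force": force on a finger pad.
Only numpy, scipy, OpenCV 4.12 (cv2) and the standard library are available. Lean on these libraries where they do the work, as an engineer would, in place of code of your own. Each camera call takes 0.05 s, during which the arm holds its last target. There are 200 camera calls.

## Working session

There is one attempt and no reset: what is moved stays moved. The work goes in short steps, Python scripts to look and compute and a shell command to move; the robot and the scene stay as the last step left them, time stands still between calls to the robot, and variables do not carry over. Pictures are saved under pics/ and viewed, at most 10 in all, crops included, and the job is handed in when it is done.

```bash
mkdir -p pics; ls
python3 - <<'E'
from bench import status,cams
import cv2
s=status.get_state();print(s['clock'],s['tcp_pos'],s['eef_rot'],s['opening'])
for n in('top','side'):
    p,d=cams.capture(n);cv2.imwrite(f'pics/{n}0.png',p[:,:,::-1]);c=cams.calibration(n);print(n,c)
E
```

```text
pics
0.0 [0.19749956 0.59255788 0.20694016] [-1.79928948e+02 -5.42250866e-03  1.61563732e+02] 0.09098835644320123
top {'vfov': 48.004543617930466, 'cx': 251.1179164336474, 'cy': 193.8180404453952, 'eye': array([0.48191093, 0.03666496, 1.03914992]), 'attitude': array([  2.13584252,  -1.07143765, -90.21847863])}
side {'vfov': 53.287564015921745, 'cx': 254.174736824795, 'cy': 191.46378094787053, 'eye': array([0.40589066, 0.70286669, 0.55190846]), 'attitude': array([  53.27129353,   -0.84675047, -168.18814217])}
```

View pics/top0.png

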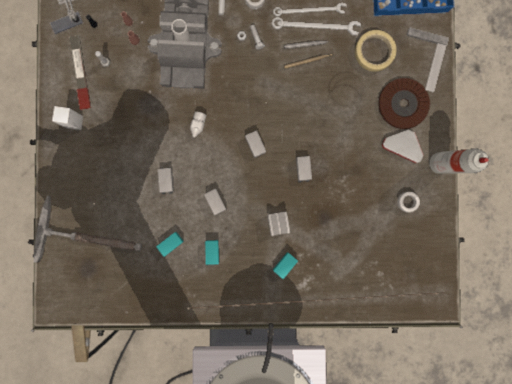

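```bash
cat > h.py <<'E'
from bench import status,cams,models,order
import cv2,numpy as np
from scipy.spatial.transform import Rotation as R
def world(n,rows,cols,z,c=None):
    c=c or cams.calibration(n);f=192/np.tan(np.radians(c['vfov']/2))
    v=np.c_[(np.asarray(cols)-c['cx'])/f,-(np.asarray(rows)-c['cy'])/f,-np.ones(len(rows))]
    w=R.from_euler('xyz',c['attitude'],degrees=True).apply(v)
    return c['eye']+w*((z-c['eye'][2])/w[:,2])[:,None]
def cloud(n,d,c=None):
    c=c or cams.calibration(n);f=192/np.tan(np.radians(c['vfov']/2))
    r,k=np.mgrid[:384,:512]
    v=np.stack([(k-c['cx'])/f,-(r-c['cy'])/f,-np.ones_like(d)],-1)*d[...,None]
    return R.from_euler('xyz',c['attitude'],degrees=True).apply(v.reshape(-1,3)).reshape(384,512,3)+c['eye']
def rect(P):
    (x,y),(w,h),a=cv2.minAreaRect(P[:,:2].astype(np.float32)*1000)
    if w<h:w,h,a=h,w,a+90
    return np.round([x,y,w,h,(a+90)%180-90],1)
def top():
    p,d=cams.capture('top');P=cloud('top',d);out=[]
    m=((P[...,2]>.019)&(P[...,2]<.034)&(d>0)).astype(np.uint8)
    n,l,s,_=cv2.connectedComponentsWithStats(m,connectivity=4)
    for i in range(1,n):
        if 150<s[i,4]<3000:
            q=l==i;rr,cc=np.nonzero(q)
            out.append((int(rr.mean()),int(cc.mean()),int(s[i,4]),rect(P[q]),round(float(np.median(P[q][:,2])),3),np.median(p[q],0).astype(int)))
    return p,d,out
E
python3 - <<'E'
from h import *
p,d,o=top()
for x in o:print(*x)
for m in models.outline_of('top','block_a_mid'):
    rr,cc=np.nonzero(m['pixels']);print(round(m['score'],2),np.round(m['pixel']),len(rr),rect(world('top',rr,cc,.026)),p[m['pixels']].mean(0).astype(int))
P=cloud('top',d);print(np.percentile(P[d>0][:,2],[5,25,50,75]))
E
```

```text
6 201 153 [960.6 142.1  49.3  43.9  -3.3] 0.025 [103  97  92]
6 423 253 [ 975.5 -392.4  157.9   30.4  -87.1] 0.029 [ 38  71 107]
74 182 449 [801.1 180.5 104.3  44.7  87.8] 0.024 [111 105  99]
122 197 230 [687.1 144.5  56.5  29.5 -15.2] 0.025 [195 186 175]
143 255 297 [640.2   6.5  55.3  30.   23.9] 0.025 [167 157 149]
167 304 301 [ 581.6 -108.4   55.1   30.4    5.8] 0.025 [169 160 151]
179 165 307 [554.2 219.7  54.8  30.7   4.1] 0.025 [163 153 145]
201 215 300 [502.6 102.3  53.8  29.5  26.2] 0.025 [167 158 149]
223 279 259 [451.1 -47.2  50.6  43.4   8. ] 0.027 [152 143 135]
243 169 308 [403.7 209.   55.1  29.9 -52.2] 0.025 [ 62 149 143]
251 212 304 [3.848e+02 1.096e+02 5.370e+01 2.840e+01 3.000e-01] 0.025 [ 62 150 144]
265 285 302 [352.1 -62.8  54.9  30.4 -41. ] 0.025 [ 62 149 143]
379 259 174 [ 88.9  -0.7 105.   19.3  88.7] 0.024 [126 120 109]
0.71 [144. 255.] 354 [638.5   6.3  59.   35.6  21.5] [155 146 137]
[-8.55023038e-01 -8.38710585e-01 -1.60303504e-03  4.71552761e-04]
```

Seen in the top picture: the plain grey blocks are at (row, col) (143,255), (167,304), (179,165) and (201,215). The turquoise look-alikes are at (243,169), (251,212) and (265,285), and a grooved grey block is at (223,279). The ends must be (179,165) and (167,304), measured 329 mm apart and near-parallel at about 4.8°. The loose blocks are (143,255) and (201,215). I'll check this in a crop.

Run:
```python
import cv2,numpy as np
p=cv2.imread('pics/top0.png')[110:285,130:330]
cv2.imwrite('pics/crop0.png',cv2.resize(p,None,fx=3.4,fy=3.4,interpolation=cv2.INTER_CUBIC))
L=np.array([554.2,219.7]);Rr=np.array([581.6,-108.4]);t=np.array([197.5,592.6]);yaw=np.radians(161.6)
d=np.array([502.6,102.3])-t
for y in (161.6,206.2):
    y=np.radians(y);print(y,d@[np.cos(y),np.sin(y)],d@[np.sin(y),-np.cos(y)])
print(L+(Rr-L)/3,L+(Rr-L)*2/3,np.degrees(np.arctan2(27.4,328.1)))
```

```text
2.8204520712228365 -444.26479396790035 -368.92938733673566
3.5988689176123074 -57.283208963845 -574.6292143380847
[563.33333333 110.33333333] [572.46666667   0.96666667] 4.773757981207534
```

View pics/crop0.png

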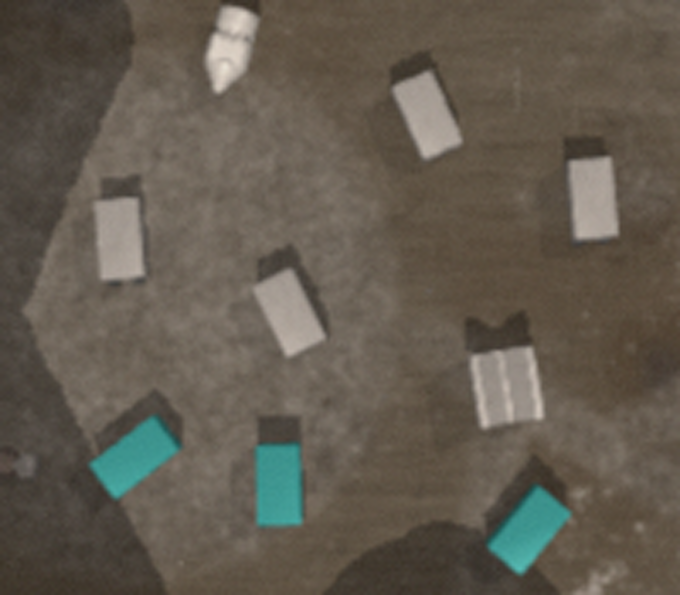

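The crop confirms it: four plain grey blocks in a zigzag, three turquoise ones and one grooved V-block, so my choice stands. I'm going to the near loose block at (201,215).

```bash
python3 -m jog '[[91,0,0,0,-8.5],[91,0,0,0,-8.5],[91,0,0,0,-8.5],[91,0,0,0,-8.5],[91,0,0,0,-8.5],[91,0,0,0,-2.1],[91,-5,-40,0,0],[91,-5,-45,0,0],[91,-5,-45,0,0],[91,-5,-45,0,0]]' 20; python3 -m jog '[[91,-5,-45,0,0],[91,-5,-45,0,0],[91,-5,-45,0,0],[91,-5,-45,0,0],[91,-5,-45,0,0],[91,-5,-45,0,0],[91,-5,-45,0,0],[91,-2,-45,0,0],[91,0,-40,0,0],[91,0,0,0,0]]'
cat > go.py <<'E'
import sys
from h import *
def rel(x,y,yaw):
    s=status.get_state();t=s['tcp_pos']*1000;w=s['eef_rot'][2]
    turn=-((yaw-w+90)%180-90);a=np.radians(w-turn);d=np.array([x,y])-t[:2]
    print('t',round(s['clock'],2),'tcp',t.round(1),s['eef_rot'].round(1),'turn',round(turn,1),'then x',(d@[np.cos(a),np.sin(a)]).round(1),'y',(d@[np.sin(a),-np.cos(a)]).round(1),'F',s['force'].round(1),'op',round(s['opening']*1000,1),round(s['grasp_force'],1),'j6',s['joint_positions'][5].round())
if __name__=='__main__':rel(*map(float,sys.argv[1:]))
E
python3 - <<'E'
from go import *
p,d=cams.capture('wrist');P=cloud('wrist',d)
cv2.imwrite('pics/w1.png',p[:,:,::-1])
m=((P[...,2]>.02)&(P[...,2]<.032)&(d>0)).astype(np.uint8)
n,l,s,_=cv2.connectedComponentsWithStats(m,connectivity=4)
for i in range(1,n):
    if s[i,4]>400:print(s[i,4],rect(P[l==i]),np.median(P[l==i][:,2]))
rel(502.6,102.3,26.2)
E
```

```text
clock: 1.2
tcp_pos: [0.2933, 0.4432, 0.2074]
eef_rot: [-180.0, -0.0, -153.8]
force: [2.2, 0.7, 0.2]
opening: 0.0908
grasp_force: 0.0
clock: 2.2
tcp_pos: [0.5044, 0.0982, 0.2074]
eef_rot: [-179.9, 0.0, -154.1]
force: [-0.4, 0.8, -0.3]
opening: 0.0908
grasp_force: 0.0
1010 [449.8 -45.7  50.   27.5   8.6] 0.025482100956013443
1348 [382.  112.   55.4  30.1   1.4] 0.026824920351728537
1216 [401.6 211.   55.5  30.1 -52.3] 0.026809903418764602
1230 [ 580.2 -106.3   55.6   31.4    5.5] 0.02624698525859709
1081 [500.4 104.6  54.5  30.   26.9] 0.026599140759287487
681 [405.4 348.8 109.9  16.7  79.9] 0.020895750199236673
538 [684.3 147.1  56.6  27.5 -13.1] 0.02573747000781998
t 2.25 tcp [503.1 100.1 207.3] [-180.   -0. -154.] turn -0.2 then x -0.5 y 2.2 F [-0.2  0.4 -0.1] op 90.8 0.0 j6 -111.0
```

```bash
python3 -m jog '[[91,-1,2,45,0],[91,-1,2,45,0],[91,0,0,45,0],[91,0,0,30,0],[91,0,0,15,0],[91,0,0,0,0],[30,0,0,0,0],[20,0,0,0,0],[20,0,0,0,0],[20,0,0,0,0]]' 15; python3 -m jog '[[20,0,0,0,0],[20,0,0,0,0],[20,0,0,0,0]]'; python3 go.py 561.3 112.6 4.8
```

```text
clock: 3.25
tcp_pos: [0.5028, 0.1065, 0.0283]
eef_rot: [-180.0, 0.1, -153.8]
force: [0.3, 0.3, -0.5]
opening: 0.062
grasp_force: 0.0
clock: 3.55
tcp_pos: [0.5024, 0.1064, 0.0276]
eef_rot: [-180.0, 0.0, -153.8]
force: [0.0, 1.1, -0.2]
opening: 0.0379
grasp_force: 0.0
t 3.55 tcp [502.4 106.4  27.6] [-180.     0.  -153.8] turn 21.4 then x -59.2 y 1.2 F [ 0.   1.1 -0.2] op 37.9 0.0 j6 -111.0
```

```bash
python3 -m jog '[[20,0,0,0,0],[20,0,0,0,0],[20,0,0,0,0]]'; python3 go.py 563.6 112.8 4.8
```

```text
clock: 3.85
tcp_pos: [0.5024, 0.1064, 0.0275]
eef_rot: [180.0, -0.0, -153.8]
force: [-0.1, -0.7, 0.6]
opening: 0.0201
grasp_force: 0.0
t 3.85 tcp [502.4 106.4  27.5] [ 180.    -0.  -153.8] turn 21.4 then x -61.5 y 1.2 F [-0.1 -0.7  0.6] op 20.1 0.0 j6 -111.0
```

Run:
```python
from go import *
p,d=cams.capture('side');cv2.imwrite('pics/s1.png',p[:,:,::-1])
P=cloud('side',d)
q,d2=cams.capture('wrist');cv2.imwrite('pics/both.png',np.hstack([p,q])[:,:,::-1][:, :])
cv2.imwrite('pics/both.png',cv2.resize(np.hstack([p,q])[:,:,::-1],(800,300),interpolation=cv2.INTER_AREA))
```

```text
(no output)
```

View pics/both.png

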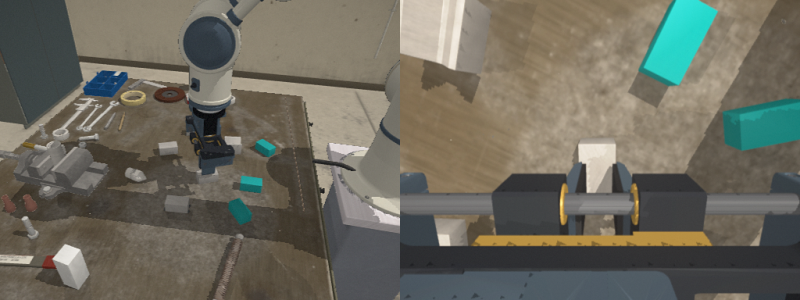

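The side view shows the gripper down on the block. The wrist view shows the block at about (595,165) between the fingers, yet no grip force is reported, so I'll close further.

```bash
python3 -m jog '[[10,0,0,0,0],[10,0,0,0,0],[10,0,0,0,0]]'
python3 - <<'E'
from go import *
q,d2=cams.capture('wrist');cv2.imwrite('pics/w2.png',q[100:384,100:420,::-1])
P=cloud('wrist',d2);m=(P[...,2]>.02)&(P[...,2]<.032)&(d2>0)
n,l,s,_=cv2.connectedComponentsWithStats(m.astype(np.uint8),connectivity=4)
for i in range(1,n):
    if s[i,4]>200:print(s[i],rect(P[l==i]))
E
```

```text
clock: 4.25
tcp_pos: [0.5024, 0.1064, 0.0275]
eef_rot: [-180.0, -0.0, -153.8]
force: [0.1, 0.5, -0.6]
opening: 0.0099
grasp_force: 0.0
[  12    0   58   86 3671] [453.6 -47.3  44.9  26.7   8.9]
[  75    0   27   93 1141] [447.2 -25.1  49.7   2.6  10. ]
[ 310    0   97  110 5807] [383.3 110.   55.5  30.3   1.3]
[ 427  129   85   64 4104] [405.1 206.4  49.6  30.7 -52. ]
[ 228  182   48   65 1902] [496.   99.6  42.3  29.8  26.2]
[ 47 294  24  21 411] [617.5   6.4  15.4  14.2  25. ]
```

View pics/w2.png

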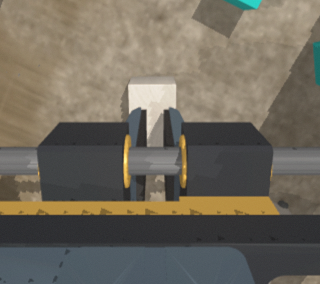

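The fingers look closed above the block, not around it. I'll measure the fingertip height from depth.

Run:
```python
from go import *
for n in('side','wrist','top'):
    q,d=cams.capture(n);P=cloud(n,d)
    s=status.get_state();t=s['tcp_pos'];a=np.radians(s['eef_rot'][2])
    D=P-t;X=D[...,0]*np.cos(a)+D[...,1]*np.sin(a);Y=D[...,0]*np.sin(a)-D[...,1]*np.cos(a)
    m=(d>0)&(abs(X)<.06)&(abs(Y)<.06)&(P[...,2]<.1)&(P[...,2]>.01)
    for lo in np.arange(.01,.1,.01):
        k=m&(P[...,2]>=lo)&(P[...,2]<lo+.01)
        if k.sum()>8:print(n,round(lo,2),k.sum(),(np.percentile(X[k],[3,97])*1000).round(),(np.percentile(Y[k],[3,97])*1000).round(),np.median(q[k],0))
    if n=='side':
        cv2.imwrite('pics/s2.png',cv2.resize(q[140:260,190:350,::-1],None,fx=4,fy=4))
```

```text
side 0.01 105 [-24.  29.] [-5. 14.] [120. 117. 112.]
side 0.02 190 [-24.  30.] [-14.  14.] [126.  122.5 117.5]
side 0.03 33 [-16.  17.] [-10.  14.] [52. 59. 65.]
side 0.04 66 [-16.  17.] [-11.  16.] [52. 63. 70.]
side 0.05 33 [-17.  15.] [-11.  16.] [51. 62. 68.]
wrist 0.01 145 [29. 30.] [-17.  11.] [169. 159. 147.]
wrist 0.02 1883 [-10.  29.] [-17.  10.] [224. 214. 198.]
wrist 0.03 123 [-3. 17.] [-12.   9.] [93. 97. 92.]
wrist 0.04 179 [-3. 17.] [-15.  12.] [ 85.  95. 103.]
wrist 0.05 281 [ 6. 17.] [-16.  13.] [84. 92. 98.]
wrist 0.06 263 [-14.  18.] [-14.  11.] [83. 92. 96.]
wrist 0.07 305 [-9. 18.] [-13.  10.] [56. 52. 51.]
wrist 0.08 371 [-12.  17.] [-11.   9.] [56. 53. 50.]
wrist 0.09 405 [-9.  7.] [-10.   7.] [58. 58. 54.]
```

View pics/s2.png

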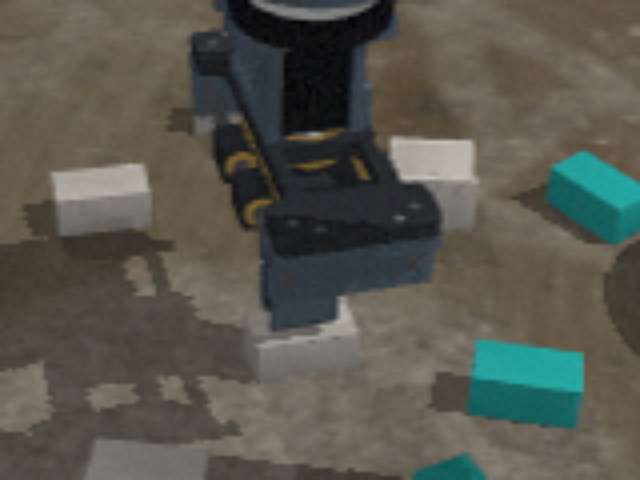

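The side view shows the fingertips at about z = 28 mm, just on top of the block, although the TCP reads 27.5 mm. The real tip length is therefore less than stated. I'll reopen, go down in small steps and watch the force.

```bash
python3 -m jog '[[70,0,0,0,0],[70,0,0,0,0],[70,0,0,0,0],[70,0,0,0,0],[70,0,0,0,0],[70,0,0,0,0],[70,0,0,5,0],[70,0,0,5,0],[70,0,0,0,0]]'
python3 - <<'E'
from go import *
for n in('side','wrist'):
    q,d=cams.capture(n);P=cloud(n,d)
    s=status.get_state();t=s['tcp_pos'];a=np.radians(s['eef_rot'][2])
    D=P-t;X=D[...,0]*np.cos(a)+D[...,1]*np.sin(a);Y=D[...,0]*np.sin(a)-D[...,1]*np.cos(a)
    m=(d>0)&(abs(X)<.02)&(abs(Y)<.055)&(abs(Y)>.025)&(P[...,2]<.1)&(P[...,2]>.005)
    for lo in np.arange(.005,.07,.005):
        k=m&(P[...,2]>=lo)&(P[...,2]<lo+.005)
        if k.sum()>8:print(n,round(lo,3),k.sum(),(np.percentile(X[k],[3,97])*1000).round(),(np.percentile(Y[k],[3,97])*1000).round(),np.median(q[k],0))
rel(502,105,26.5)
E
```

```text
clock: 5.35
tcp_pos: [0.5019, 0.1064, 0.0167]
eef_rot: [180.0, -0.1, -153.8]
force: [-0.2, 0.3, -1.0]
opening: 0.0699
grasp_force: 0.0
side 0.02 12 [-15.  16.] [-39.  42.] [69.  65.5 64. ]
side 0.025 22 [-16.  16.] [-39.  45.] [46.5 54.  62.5]
side 0.03 33 [-16.  17.] [-36.  45.] [53. 63. 71.]
side 0.035 29 [-16.  15.] [-36.  46.] [53. 63. 70.]
side 0.04 32 [-16.  18.] [44. 46.] [53.5 63.  71. ]
side 0.045 32 [-16.  18.] [42. 47.] [53. 63. 71.]
side 0.05 36 [-16.  17.] [43. 47.] [52. 62. 70.]
side 0.055 29 [-16.  16.] [42. 47.] [52. 62. 71.]
side 0.06 37 [-16.  16.] [39. 48.] [50. 59. 66.]
side 0.065 33 [-16.  18.] [-36.  48.] [49. 57. 65.]
wrist 0.02 27 [-7. 17.] [-41.  37.] [96. 89. 79.]
wrist 0.025 185 [-6. 17.] [-42.  39.] [56. 53. 49.]
wrist 0.03 206 [-4. 17.] [-43.  41.] [46. 44. 43.]
wrist 0.035 212 [-2. 17.] [-44.  41.] [47. 45. 44.]
wrist 0.04 223 [ 1. 17.] [-45.  41.] [50. 47. 45.]
wrist 0.045 243 [-15.  17.] [-45.  42.] [51. 48. 47.]
wrist 0.05 277 [-15.  17.] [-45.  42.] [50. 48. 45.]
wrist 0.055 320 [-15.  17.] [-45.  43.] [49. 47. 45.]
wrist 0.06 354 [-15.  17.] [-46.  43.] [49. 47. 46.]
wrist 0.065 410 [-15.  17.] [-46.  44.] [50. 47. 46.]
t 5.45 tcp [502.2 106.4  17.2] [ 180.    -0.  -153.8] turn -0.3 then x 0.8 y -1.2 F [ 0.  -0.7  0.7] op 69.9 0.0 j6 -111.0
```

Fingertips now sit about 4 mm above the reported TCP height, so they're at about 22 mm. I need 14 mm or so more.

```bash
python3 -m jog '[[70,0,-2,5,0],[70,0,0,5,0],[70,0,0,2,0],[70,0,0,0,0]]'; python3 -m jog '[[20,0,0,0,0],[20,0,0,0,0],[20,0,0,0,0],[20,0,0,0,0],[20,0,0,0,0],[20,0,0,0,0],[20,0,0,0,0],[20,0,0,0,0]]' 15
python3 - <<'E'
from go import *
q,d=cams.capture('side');P=cloud('side',d)
s=status.get_state();t=s['tcp_pos'];a=np.radians(s['eef_rot'][2])
D=P-t;X=D[...,0]*np.cos(a)+D[...,1]*np.sin(a);Y=D[...,0]*np.sin(a)-D[...,1]*np.cos(a)
print('tip',[int(((d>0)&(abs(X)<.02)&(Y>.01)&(Y<.055)&(P[...,2]>=z)&(P[...,2]<z+.005)&(q[...,0]<75)).sum()) for z in np.arange(0,.04,.005)])
w,d=cams.capture('wrist');P=cloud('wrist',d);m=(P[...,2]>.02)&(P[...,2]<.031)&(d>0)&(w.min(-1)>120)
n,l,s,_=cv2.connectedComponentsWithStats(m.astype(np.uint8),connectivity=4)
for i in range(1,n):
    if s[i,4]>400:print(s[i],rect(P[l==i]))
rel(563.6,112.8,4.8)
E
```

```text
clock: 5.85
tcp_pos: [0.503, 0.1046, 0.0051]
eef_rot: [180.0, -0.0, -153.8]
force: [-0.6, 0.4, 0.5]
opening: 0.0699
grasp_force: 0.0
clock: 6.65
tcp_pos: [0.5033, 0.1046, 0.0056]
eef_rot: [-180.0, 0.0, -153.8]
force: [0.1, 0.3, 2.9]
opening: 0.0301
grasp_force: 15.0
tip [1, 1, 12, 22, 32, 26, 26, 23]
[   0    0   42   79 2685] [457.  -45.2  36.4  21.6  10.3]
[  55    0   26   88 1172] [450.3 -24.9  42.3   3.    8.6]
[ 228  190   54   57 2966] [491.5  97.4  32.3  29.8  26.6]
t 6.75 tcp [503.3 104.7   5.6] [-180.     0.  -153.8] turn 21.4 then x -60.8 y 3.1 F [-1.   0.   2.6] op 29.8 15.0 j6 -111.0
```

Gripped (30 mm, 15 N). Now I'll turn it and slide it to the left inner place.

```bash
python3 -m jog '[[20,0,0,0,5],[20,0,0,0,6],[20,0,0,0,6],[20,0,0,0,4.4],[20,-12,1,0,0],[20,-15,1,0,0],[20,-15,1,0,0],[20,-12,0,0,0],[20,-7,0,0,0],[20,0,0,0,0]]' 25; python3 go.py 563.6 112.8 4.8;python3 - <<'E'
from h import *
for x in top()[2]:
    if abs(x[3][0]-560)<110 and abs(x[3][1])<260:print(*x)
E
```

```text
clock: 7.75
tcp_pos: [0.5646, 0.1127, 0.0055]
eef_rot: [180.0, 0.0, -175.2]
force: [2.2, 0.3, 0.6]
opening: 0.0297
grasp_force: 25.0
t 7.75 tcp [564.6 112.7   5.5] [ 180.     0.  -175.2] turn -0.0 then x 1.0 y 0.1 F [2.2 0.3 0.6] op 29.7 25.0 j6 -89.0
142 255 294 [640.2   6.6  55.4  30.   23.6] 0.025 [150 142 134]
167 304 298 [ 581.6 -108.7   55.    30.5    4.7] 0.025 [152 143 135]
223 278 264 [450.5 -44.6  49.8  39.    9.4] 0.026 [137 128 121]
```

```bash
python3 -m jog '[[70,0,0,0,0],[70,0,0,0,0],[70,0,0,0,0],[70,0,0,0,0],[70,0,0,0,0],[70,0,0,-15,0],[70,0,0,-40,0],[70,0,0,-40,0],[70,0,0,-30,0],[70,0,0,0,0]]'; python3 go.py 638.2 8.8 23.8
```

```text
clock: 8.8
tcp_pos: [0.566, 0.1129, 0.1346]
eef_rot: [180.0, 0.4, -175.2]
force: [0.5, 0.9, -0.7]
opening: 0.0699
grasp_force: 0.0
t 8.8 tcp [566.  112.9 134.6] [ 180.     0.4 -175.2] turn -19.0 then x -24.0 y -124.4 F [ 0.5  0.9 -0.7] op 69.9 0.0 j6 -89.0
```

```bash
python3 -m jog '[[70,0,0,0,-6],[70,0,0,0,-7],[70,0,0,0,-6],[70,-6,-31,0,0],[70,-6,-32,0,0],[70,-6,-31,0,0],[70,-6,-30,0,0],[70,0,0,0,0],[70,0,0,0,0]]'
python3 - <<'E'
from go import *
rel(638.2,8.8,23.8)
q,d=cams.capture('wrist');P=cloud('wrist',d)
m=((P[...,2]>.02)&(P[...,2]<.031)&(d>0)).astype(np.uint8)
n,l,s,_=cv2.connectedComponentsWithStats(m,connectivity=4)
for i in range(1,n):
    if s[i,4]>400:print('w',s[i],rect(P[l==i]))
for x in top()[2]:
    if abs(x[3][0]-560)<110 and abs(x[3][1])<260:print(*x)
E
```

```text
clock: 9.7
tcp_pos: [0.6354, 0.0085, 0.1296]
eef_rot: [180.0, -0.1, -156.3]
force: [-0.3, 0.8, 0.4]
opening: 0.07
grasp_force: 0.0
t 9.7 tcp [635.4   8.5 129.6] [ 1.800e+02 -1.000e-01 -1.563e+02] turn -0.1 then x -2.7 y -0.9 F [-0.3  0.8  0.4] op 70.0 0.0 j6 -118.0
w [ 138   50   49   72 2264] [ 581.3 -108.    54.8   30.8    5.2]
w [ 357  133   54   63 1919] [562.2 111.7  55.   31.4   5. ]
w [ 237  166   31   55 1670] [639.5   7.   55.   29.7  24.4]
w [ 454  169   58   59 1808] [553.  220.1  55.   31.9   4.8]
179 164 305 [554.1 219.8  54.7  30.6   4. ] 0.025 [91 85 80]
```

The first block is within 1 mm of its place. I'm descending on the second.

```bash
python3 -m jog '[[70,-3,-3,30,0],[70,0,0,35,0],[70,0,0,30,0],[70,0,0,15,0],[70,0,0,10,0],[70,0,0,4,0],[70,0,0,0,0]]' 15; python3 -m jog '[[20,0,0,0,0],[20,0,0,0,0],[20,0,0,0,0],[20,0,0,0,0],[20,0,0,0,0],[20,0,0,0,0],[20,0,0,0,0],[20,0,0,0,0]]' 25; python3 go.py 571.9 1.4 4.8
```

```text
clock: 10.5
tcp_pos: [0.64, 0.0075, 0.007]
eef_rot: [-180.0, 0.0, -156.2]
force: [-0.7, 0.2, 0.3]
opening: 0.0699
grasp_force: 0.0
clock: 11.3
tcp_pos: [0.6397, 0.0074, 0.0066]
eef_rot: [-180.0, 0.0, -156.2]
force: [-1.1, 1.2, 4.0]
opening: 0.0298
grasp_force: 25.0
t 11.3 tcp [639.7   7.4   6.6] [-180.     0.  -156.2] turn 19.0 then x 68.1 y -0.3 F [-1.1  1.2  4. ] op 29.8 25.0 j6 -118.0
```

```bash
python3 -m jog '[[20,0,0,0,5],[20,0,0,0,5],[20,0,0,0,5],[20,0,0,0,4],[20,12,0,0,0],[20,16,0,0,0],[20,16,0,0,0],[20,14,0,0,0],[20,10,0,0,0],[20,0,0,0,0]]'; python3 go.py 571.9 1.4 4.8; python3 -m jog '[[70,0,0,0,0],[70,0,0,0,0],[70,0,0,0,0],[70,0,0,0,0],[70,0,0,0,0],[70,0,0,-15,0],[70,0,0,-40,0],[70,0,0,-40,0],[70,0,0,-40,0],[70,0,0,0,0]]'
python3 - <<'E'
from go import *
q,d=cams.capture('wrist');P=cloud('wrist',d);cv2.imwrite('pics/wend.png',q[:,:,::-1])
m=((P[...,2]>.02)&(P[...,2]<.031)&(d>0)).astype(np.uint8)
n,l,s,_=cv2.connectedComponentsWithStats(m,connectivity=4)
for i in range(1,n):
    if s[i,4]>400:print('w',s[i],rect(P[l==i]),np.median(P[l==i][:,2]))
E
```

```text
clock: 12.3
tcp_pos: [0.5706, 0.0016, 0.0066]
eef_rot: [180.0, -0.1, -175.2]
force: [-6.5, -1.4, 8.2]
opening: 0.0296
grasp_force: 25.0
t 12.3 tcp [570.6   1.6   6.6] [ 1.800e+02 -1.000e-01 -1.752e+02] turn -0.0 then x -1.2 y -0.3 F [-6.5 -1.4  8.2] op 29.6 25.0 j6 -101.0
clock: 13.3
tcp_pos: [0.5747, 0.0015, 0.1466]
eef_rot: [-179.9, 0.5, -175.2]
force: [-0.2, 0.1, -1.2]
opening: 0.0702
grasp_force: 0.0
w [374   0  39  22 730] [401.7 110.5  31.2  16.1 -87.2] 0.024723944059199587
w [ 464    0   48   53 1595] [406.  202.9  41.9  30.2 -52.2] 0.024765339438756584
w [216  19  26  61 609] [447.4 -34.9  50.1  19.3   9.7] 0.02564799654982769
w [195  21  21  61 778] [451.3 -55.6  51.6  17.5   1.2] 0.025557587314910646
w [ 241  155   29   53 1530] [5.695e+02 4.000e-01 5.510e+01 2.960e+01 4.900e+00] 0.02426054271917294
w [ 132  156   35   53 1584] [ 579.8 -108.2   55.5   30.6    5.1] 0.024118950841116482
w [ 346  156   35   53 1590] [561.  111.1  55.4  30.8   5.1] 0.02429724334977995
w [ 448  156   41   53 1670] [551.8 219.8  55.1  31.3   4.6] 0.024334647628911826
```

All four blocks are in line at about 5°, with both inner ones within 1 mm of their places. Handing in.

```bash
python3 -c "
from bench import order;print(order.job_done())"
```

```text
the job is handed in; nothing more can be done
None
```

The job is handed in: both loose blocks were slid into the inner places, about 1 mm off and parallel to the end blocks within 1° by the last wrist-camera measurement, gripper clear at 13.4 s on the robot's clock; the judge returned no verdict.

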